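# Sort tagged insert housings into the clamped carrier and the reject tray

## Task

Sort the insert housings on the bench by their inspection tags: throw the carrier's clamp lever open, lay every housing with a round tag (passed) fully home in its own nest of the carrier with its boss at the end where the hold-down bar comes down, and lay every housing with a strip tag (rejected) fully home in its own nest of the reject tray, either way round. When all the passed housings are in, throw the lever back over so that the bar is fully closed across them. Leave the other parts on the bench where they are.

Things in the scene. Friction and masses are not known exactly. Their poses are not given: they have to be found in the camera images.
- housing_1: Aluminium housing, 0.14-0.26 kg: flange 88 x 48 x 8 mm (x, y, z), square boss 34 x 34 mm rising to 38 mm above the underside, centred at x = +23 mm, bronze insert in its top. Origin: centre of the underside, z up, +x towards the boss end. Yellow tag on the flange at the -x end: a ROUND tag, 36 mm across: PASSED. Starts flange down on the bench; absent (None) in some runs.
- housing_2: Aluminium housing, 0.14-0.26 kg: flange 88 x 48 x 8 mm (x, y, z), square boss 34 x 34 mm rising to 38 mm above the underside, centred at x = +23 mm, bronze insert in its top. Origin: centre of the underside, z up, +x towards the boss end. Yellow tag on the flange at the -x end: a ROUND tag, 36 mm across: PASSED. Starts flange down on the bench; absent (None) in some runs.
- housing_3: Aluminium housing, 0.14-0.26 kg: flange 88 x 48 x 8 mm (x, y, z), square boss 34 x 34 mm rising to 38 mm above the underside, centred at x = +23 mm, bronze insert in its top. Origin: centre of the underside, z up, +x towards the boss end. Yellow tag on the flange at the -x end: a ROUND tag, 36 mm across: PASSED. Starts flange down on the bench; absent (None) in some runs.
- housing_4: Aluminium housing, 0.14-0.26 kg: flange 88 x 48 x 8 mm (x, y, z), square boss 34 x 34 mm rising to 38 mm above the underside, centred at x = +23 mm, bronze insert in its top. Origin: centre of the underside, z up, +x towards the boss end. Yellow tag on the flange at the -x end: a long narrow STRIP tag, 42 x 13 mm: REJECTED. Starts flange down on the bench; absent (None) in some runs.
- housing_5: Aluminium housing, 0.14-0.26 kg: flange 88 x 48 x 8 mm (x, y, z), square boss 34 x 34 mm rising to 38 mm above the underside, centred at x = +23 mm, bronze insert in its top. Origin: centre of the underside, z up, +x towards the boss end. Yellow tag on the flange at the -x end: a long narrow STRIP tag, 42 x 13 mm: REJECTED. Starts flange down on the bench; absent (None) in some runs.
- housing_6: Aluminium housing, 0.14-0.26 kg: flange 88 x 48 x 8 mm (x, y, z), square boss 34 x 34 mm rising to 38 mm above the underside, centred at x = +23 mm, bronze insert in its top. Origin: centre of the underside, z up, +x towards the boss end. Yellow tag on the flange at the -x end: a long narrow STRIP tag, 42 x 13 mm: REJECTED. Starts flange down on the bench; absent (None) in some runs.
- carrier: Transport carrier fixed to the bench: aluminium plate 192 x 216 x 12 mm, three nests side by side along its y, pitch 68 mm, each 96 (x) x 56 mm between black rails 8 mm high, 12 mm wide; a hold-down bar and its lever lie over them. Origin: on the bench under the middle nest's centre; x points from the robot's side towards the clamp shaft, z up.
- carrier_nest0 (a point): centre of the floor of carrier nest 0 (12 mm above the bench), axes as the carrier; a housing seated there has its origin here within 4 mm and its boss towards +x, so that the boss is under the bar when it is closed
- carrier_nest1 (a point): centre of the floor of carrier nest 1 (12 mm above the bench), axes as the carrier; a housing seated there has its origin here within 4 mm and its boss towards +x, so that the boss is under the bar when it is closed
- carrier_nest2 (a point): centre of the floor of carrier nest 2 (12 mm above the bench), axes as the carrier; a housing seated there has its origin here within 4 mm and its boss towards +x, so that the boss is under the bar when it is closed
- clamp (a joint): Clamp angle: 0 closed (bar level across the nests just above the boss tops of seated housings, blocking the nests from above), 1.75 open (bar upright behind the nests). Over-centre by its own weight: it balances near 1.2, falls to the nearer end and rests there; about 0.3 N m turns it. Bar 190 mm long, 20 mm wide, 77 mm from the shaft, one piece with the hand lever.
- clamp_grip (a point): centre of the black grip at the end of the chrome lever: cylinder 22 mm across, 26 mm long along the carrier's y, 110 mm from the shaft. Closed, the lever leans 45 deg up towards -x (grip 137 mm above the bench); open, it leans over to +x. It can be pinched from above across its flat ends and turns in the fingers as it swings.
- clamp_hinge (a point): point on the clamp's shaft axis at the lever, 100 mm to the carrier's +x of its origin, 59 mm above the bench; the shaft runs along the carrier's y; a growing angle swings the lever up and over from -x to +x
- reject_tray: Reject tray, fixed to the bench: grey plastic plate 120 x 216 x 12 mm with three nests just like the carrier's (96 x 56 mm, rails 8 mm high, pitch 68 mm), nothing over them. Origin: on the bench under the middle nest's centre, axes as the carrier's.
- reject_nest0 (a point): centre of the floor of reject nest 0 (12 mm above the bench), axes as the tray; housings may lie in it either way round
- reject_nest1 (a point): centre of the floor of reject nest 1 (12 mm above the bench), axes as the tray; housings may lie in it either way round
- reject_nest2 (a point): centre of the floor of reject nest 2 (12 mm above the bench), axes as the tray; housings may lie in it either way round
- die_block: Bystander: orange anodized press die block, 100 x 80 x 45 mm; origin at the centre of its underside; not to be disturbed
- washers: Bystander: stack of matte black titanium washers, 48 mm across, 32 mm high; origin at the centre of its underside; not to be disturbed
- bushing: Bystander: white PTFE flanged bushing, 60 mm across, 42 mm high; origin at the centre of its underside; not to be disturbed
- insert_0: Bystander: bronze threaded insert standing on end, 30 mm across, 43 mm high; origin at the centre of its underside; not to be disturbed
- insert_1: Bystander: bronze threaded insert standing on end, 30 mm across, 43 mm high; origin at the centre of its underside; not to be disturbed
Mind the look-alikes: they are no part of the job. Leave any blue look-alike of the housing_5 alone. What is shaped like the housing_1 but orange is not meant.

How it is judged:
On the way, in this order (a step that is already met when the one before it is completed fails the run):
1. the clamp lever is thrown open (value of joint clamp above 1.6 rad), for 0.2 s.
2. every passed housing is home in a carrier nest, boss towards the clamp, with the clamp open (((horizontal distance between housing_1 and carrier_nest0 below 0.012 m and z of housing_1 in the frame of carrier_nest0 between -0.006 and 0.005 m and angle between housing_1's own z axis and vertical below 0.08 rad and x of clamp_hinge in the frame of housing_1 above 0.05 m) or (horizontal distance between housing_1 and carrier_nest1 below 0.012 m and z of housing_1 in the frame of carrier_nest1 between -0.006 and 0.005 m and angle between housing_1's own z axis and vertical below 0.08 rad and x of clamp_hinge in the frame of housing_1 above 0.05 m) or (horizontal distance between housing_1 and carrier_nest2 below 0.012 m and z of housing_1 in the frame of carrier_nest2 between -0.006 and 0.005 m and angle between housing_1's own z axis and vertical below 0.08 rad and x of clamp_hinge in the frame of housing_1 above 0.05 m)) and ((horizontal distance between housing_2 and carrier_nest0 below 0.012 m and z of housing_2 in the frame of carrier_nest0 between -0.006 and 0.005 m and angle between housing_2's own z axis and vertical below 0.08 rad and x of clamp_hinge in the frame of housing_2 above 0.05 m) or (horizontal distance between housing_2 and carrier_nest1 below 0.012 m and z of housing_2 in the frame of carrier_nest1 between -0.006 and 0.005 m and angle between housing_2's own z axis and vertical below 0.08 rad and x of clamp_hinge in the frame of housing_2 above 0.05 m) or (horizontal distance between housing_2 and carrier_nest2 below 0.012 m and z of housing_2 in the frame of carrier_nest2 between -0.006 and 0.005 m and angle between housing_2's own z axis and vertical below 0.08 rad and x of clamp_hinge in the frame of housing_2 above 0.05 m)) and ((horizontal distance between housing_3 and carrier_nest0 below 0.012 m and z of housing_3 in the frame of carrier_nest0 between -0.006 and 0.005 m and angle between housing_3's own z axis and vertical below 0.08 rad and x of clamp_hinge in the frame of housing_3 above 0.05 m) or (horizontal distance between housing_3 and carrier_nest1 below 0.012 m and z of housing_3 in the frame of carrier_nest1 between -0.006 and 0.005 m and angle between housing_3's own z axis and vertical below 0.08 rad and x of clamp_hinge in the frame of housing_3 above 0.05 m) or (horizontal distance between housing_3 and carrier_nest2 below 0.012 m and z of housing_3 in the frame of carrier_nest2 between -0.006 and 0.005 m and angle between housing_3's own z axis and vertical below 0.08 rad and x of clamp_hinge in the frame of housing_3 above 0.05 m)) and value of joint clamp above 1.5 rad), for 0.2 s.
3. the clamp is closed over the passed housings (((horizontal distance between housing_1 and carrier_nest0 below 0.012 m and z of housing_1 in the frame of carrier_nest0 between -0.006 and 0.005 m and angle between housing_1's own z axis and vertical below 0.08 rad and x of clamp_hinge in the frame of housing_1 above 0.05 m) or (horizontal distance between housing_1 and carrier_nest1 below 0.012 m and z of housing_1 in the frame of carrier_nest1 between -0.006 and 0.005 m and angle between housing_1's own z axis and vertical below 0.08 rad and x of clamp_hinge in the frame of housing_1 above 0.05 m) or (horizontal distance between housing_1 and carrier_nest2 below 0.012 m and z of housing_1 in the frame of carrier_nest2 between -0.006 and 0.005 m and angle between housing_1's own z axis and vertical below 0.08 rad and x of clamp_hinge in the frame of housing_1 above 0.05 m)) and ((horizontal distance between housing_2 and carrier_nest0 below 0.012 m and z of housing_2 in the frame of carrier_nest0 between -0.006 and 0.005 m and angle between housing_2's own z axis and vertical below 0.08 rad and x of clamp_hinge in the frame of housing_2 above 0.05 m) or (horizontal distance between housing_2 and carrier_nest1 below 0.012 m and z of housing_2 in the frame of carrier_nest1 between -0.006 and 0.005 m and angle between housing_2's own z axis and vertical below 0.08 rad and x of clamp_hinge in the frame of housing_2 above 0.05 m) or (horizontal distance between housing_2 and carrier_nest2 below 0.012 m and z of housing_2 in the frame of carrier_nest2 between -0.006 and 0.005 m and angle between housing_2's own z axis and vertical below 0.08 rad and x of clamp_hinge in the frame of housing_2 above 0.05 m)) and ((horizontal distance between housing_3 and carrier_nest0 below 0.012 m and z of housing_3 in the frame of carrier_nest0 between -0.006 and 0.005 m and angle between housing_3's own z axis and vertical below 0.08 rad and x of clamp_hinge in the frame of housing_3 above 0.05 m) or (horizontal distance between housing_3 and carrier_nest1 below 0.012 m and z of housing_3 in the frame of carrier_nest1 between -0.006 and 0.005 m and angle between housing_3's own z axis and vertical below 0.08 rad and x of clamp_hinge in the frame of housing_3 above 0.05 m) or (horizontal distance between housing_3 and carrier_nest2 below 0.012 m and z of housing_3 in the frame of carrier_nest2 between -0.006 and 0.005 m and angle between housing_3's own z axis and vertical below 0.08 rad and x of clamp_hinge in the frame of housing_3 above 0.05 m)) and value of joint clamp below 0.1 rad), for 0.2 s.
At the end, for the whole second after the job is handed in: Round-tag housings lie flat in carrier nests (origin within 12 mm of the nest centre, 5 mm in height, tilt under 0.08 rad), boss towards the clamp; strip-tag ones likewise in reject nests, either way round; clamp closed (under 0.10 rad); all at rest (all of step 3 and ((horizontal distance between housing_4 and reject_nest0 below 0.012 m and z of housing_4 in the frame of reject_nest0 between -0.006 and 0.005 m and angle between housing_4's own z axis and vertical below 0.08 rad) or (horizontal distance between housing_4 and reject_nest1 below 0.012 m and z of housing_4 in the frame of reject_nest1 between -0.006 and 0.005 m and angle between housing_4's own z axis and vertical below 0.08 rad) or (horizontal distance between housing_4 and reject_nest2 below 0.012 m and z of housing_4 in the frame of reject_nest2 between -0.006 and 0.005 m and angle between housing_4's own z axis and vertical below 0.08 rad)) and ((horizontal distance between housing_5 and reject_nest0 below 0.012 m and z of housing_5 in the frame of reject_nest0 between -0.006 and 0.005 m and angle between housing_5's own z axis and vertical below 0.08 rad) or (horizontal distance between housing_5 and reject_nest1 below 0.012 m and z of housing_5 in the frame of reject_nest1 between -0.006 and 0.005 m and angle between housing_5's own z axis and vertical below 0.08 rad) or (horizontal distance between housing_5 and reject_nest2 below 0.012 m and z of housing_5 in the frame of reject_nest2 between -0.006 and 0.005 m and angle between housing_5's own z axis and vertical below 0.08 rad)) and ((horizontal distance between housing_6 and reject_nest0 below 0.012 m and z of housing_6 in the frame of reject_nest0 between -0.006 and 0.005 m and angle between housing_6's own z axis and vertical below 0.08 rad) or (horizontal distance between housing_6 and reject_nest1 below 0.012 m and z of housing_6 in the frame of reject_nest1 between -0.006 and 0.005 m and angle between housing_6's own z axis and vertical below 0.08 rad) or (horizontal distance between housing_6 and reject_nest2 below 0.012 m and z of housing_6 in the frame of reject_nest2 between -0.006 and 0.005 m and angle between housing_6's own z axis and vertical below 0.08 rad)) and linear speed of each of housing_1, housing_2, housing_3, housing_4, housing_5, housing_6 below 0.02 m/s); the robot touches nothing.
It fails at once if a bystander (die block, washers, bushing or an insert) is shifted by more than 30 mm (distance of any of die_block, washers, bushing, insert_0, insert_1 from where it was at the start of the episode above 0.03 m).
Of housing_1, housing_2, housing_3, housing_4, housing_5, housing_6 only 4 to 6 are there at a start; the rules pass over those that are not, and their reading is None.
At some moment in a run one of housing_1, housing_2, housing_3, housing_4, housing_5, housing_6 may be knocked a few centimetres aside while the robot is not near it.
Once in a run the grip may slacken for a moment while it holds something.
It also fails if it takes over 210 s, if anything falls off the work surface, if the arm or the gripper's body presses on something with over 40 N, if the wrist force passes 120 N, or if a joint passes its speed limit or range.

## Robot

A 7-joint arm with a two-finger parallel gripper is mounted at the origin on the work surface. World frame = base frame: x ahead of the robot, y to its left, z up, the work surface at z = 0. Lengths are in m, angles in rad, forces in N, time in s.
With the tool pointing down it reaches from about 0.4 to 0.875 m from the base axis. Payload 4.4 kg.
Tool frame: the origin (TCP) lies between the finger pads; the fingertips stand 14 mm ahead of it and the grasp point (between the pads) lies 5 mm behind it (env.tcp_to_tips is the distance from the TCP to the fingertips, in m); z points along the fingers, y is the line along which they close (so a half turn about z gives the same grasp; the last joint's range is limited). The gripper opens to 85 mm and grips with 20 to 120 N. Pads are 22 mm wide; open, the fingers measure 114 mm over their backs; the gripper's body (76 mm by 85 mm) begins 54 mm behind the grasp point. The pads swing forward as they close: fully open they stand 13 mm farther back than shut.
Start: joints at [-1.266, 0.628, 0.038, 1.517, -0.027, 0.996, -0.02], TCP at [0.236, 0.606, 0.245] pointing down, gripper open.
Joint ranges: [-3.06, 3.06], [-0.37, 2.12], [-1.25, 1.32], [0.18, 2.47], [-1.1, 4.24], [0.23, 1.98], [-2.94, 2.94]. Speed limits (rad/s): [2.57, 2.57, 3.14, 3.14, 3.14, 3.14, 3.14].

## Interface

Orientations are given as a unit quaternion [x, y, z, w].
In Python, from station import env, cams, workorder gives the robot as it stands.
- The arm moves only by the tool apply_moves, never from a script. Its argument "moves" is a list of rows, each a list of 3 entries, a list of its own where there are three numbers: the shift along the world's x, y, z scaled (see below), then the turn, a rotation vector about the world's x, y, z scaled (see below), then the opening, from -1 (shut) to 1 (fully open). In form: [[[tx, ty, tz], [wx, wy, wz], fingers], ...]. A call has 1 to 10 rows; each row is the pose to reach, as a shift and turn from the pose commanded when the call began, turning the shorter way round; what a row does not reach only later rows make up. The controller multiplies each number of a shift by 0.25 m and each number of a turn by 180 degrees. A row lasts 1/10 s, in which the tool goes at most 50 mm and 8.59 degrees, less where a joint would pass 70% of its speed; a pose out of reach is approached as far as the arm can. A call with a number of a shift or a turn outside -1 to 1 is refused whole. A call with a gripper value outside its range is refused whole. The fingers move at their own pace and stop on an object; the grip force is fixed at half the most. Time passes only in rows, so rows that repeat a pose let the fingers close. It gives the time, the measured TCP pose, the force, the opening and the grip force at its end, in the units of the state.
- env.read_state(): the state, without advancing time (a new reading comes with each control period).
- cams.grab_frame(name): name is "side" or "top"; returns a dict with "frame" (420x560x3 uint8, red, green, blue), "camera_matrix" (3x3 intrinsics, pixels), "rvec" (rotation vector, rad) and "tvec" (3), from world to camera coordinates, as OpenCV has them. Camera axes: x right, y down, z forward; pixel columns grow to the right and rows downward; lengths in m; the calibration is good to about 2 mm. A picture is of the moment at which its call begins. There is no depth.
- workorder.finish_job(): hands the job in; it is judged then, once.
The state is a dict: "t": time; "joints": joint angles; "qd": joint speeds; "joint_efforts": joint torques, N m; "position": TCP position; "eef_rot": TCP orientation; "wrist_force": force on the tool from outside, world axes, zero at the start; "moment": the same for the moment, N m; "width": opening from 0.0 (shut) to 1.0 (fully open); "grip_force": force on a finger pad.
Only numpy, scipy, OpenCV 4.12 (cv2) and the standard library are available. Lean on these libraries where they do the work, as an engineer would, in place of code of your own. Each camera call takes 0.05 s, during which the arm holds its last target. There are 200 camera calls.

## Working session

There is one attempt and no reset: what is moved stays moved. The work goes in short steps, Python scripts to look and compute and a tool call to move; the robot and the scene stay as the last step left them, time stands still between calls to the robot, and variables do not carry over. Pictures are saved under pics/ and viewed, at most 14 in all, crops included, and the job is handed in when it is done.

Besides the shell and the picture viewer there is one more tool, called after "Call:" by a JSON object that holds its "name" and its "arguments", one argument or row to a line. apply_moves: Moves the arm, as the interface text tells. Shifts and turns lie within -1 to 1; 1 stands for 0.25 m of shift or 180 degrees of turn. Its arguments: {"type":"object","properties":{"moves":{"type":"array","items":{"type":"array"}}},"required":["moves"]}

```bash
mkdir -p pics; ls; cat > h.py <<'E'
import numpy as np,cv2
from station import env,cams,workorder
def grab(n,save=None):
    f=cams.grab_frame(n)
    if save: cv2.imwrite('pics/'+save,cv2.cvtColor(f['frame'],cv2.COLOR_RGB2BGR))
    return f
def ray(f,uv,z):
    K=np.array(f['camera_matrix']);R=cv2.Rodrigues(np.array(f['rvec'],float))[0];t=np.array(f['tvec'],float).ravel()
    uv=np.atleast_2d(np.array(uv,float))
    d=np.c_[uv,np.ones(len(uv))]@np.linalg.inv(K).T@R
    c=-R.T@t
    return c+d*((z-c[2])/d[:,2])[:,None]
def proj(f,P):
    return cv2.projectPoints(np.atleast_2d(np.array(P,float)),np.array(f['rvec'],float),np.array(f['tvec'],float),np.array(f['camera_matrix'],float),None)[0][:,0]
E
python3 - <<'E'
from h import *
for n in('top','side'):
    f=grab(n,n+'0.png');R=cv2.Rodrigues(np.array(f['rvec'],float))[0];print(n,f['camera_matrix'],-R.T@np.array(f['tvec'],float).ravel(),R)
print(env.read_state())
E
```

```text
pics
top [[527.24596698   0.         276.12887869]
 [  0.         527.24596698 214.45745714]
 [  0.           0.           1.        ]] [0.41576307 0.01595579 1.55258793] [[ 0.00866177 -0.99985285  0.01480746]
 [-0.99101387 -0.01055995 -0.13334168]
 [ 0.13347842 -0.01351943 -0.9909595 ]]
side [[481.86898527   0.         272.16251613]
 [  0.         481.86898527 216.37530481]
 [  0.           0.           1.        ]] [ 0.17184269 -0.7579012   0.93246144] [[ 0.87444376 -0.48492954  0.01383676]
 [-0.33234602 -0.61958926 -0.71109442]
 [ 0.3534038   0.61721348 -0.70296037]]
{'t': 0.1, 'joints': array([-1.26579263,  0.62925744,  0.03843165,  1.51828166, -0.02700112,
        0.99631414, -0.01999074]), 'qd': array([ 0.00082725,  0.000281  ,  0.00026923, -0.00055325,  0.00157052,
       -0.00152362, -0.00171864]), 'joint_efforts': array([ 3.13369936e-03, -5.64543521e+01,  1.23004630e+00, -1.93976015e+01,
        1.11760560e-02,  5.46373092e-03,  6.84503760e-06]), 'position': array([0.23530238, 0.60532569, 0.24447396]), 'eef_rot': array([ 1.84332129e-01,  9.82863626e-01, -8.57503865e-04, -1.55919982e-04]), 'wrist_force': array([-1.11537925,  0.19532775,  1.03695988]), 'moment': array([ 0.00459639,  0.03914421, -0.02122579]), 'grip_force': 0.0, 'width': 0.9978249659400646}
```

View pics/top0.png

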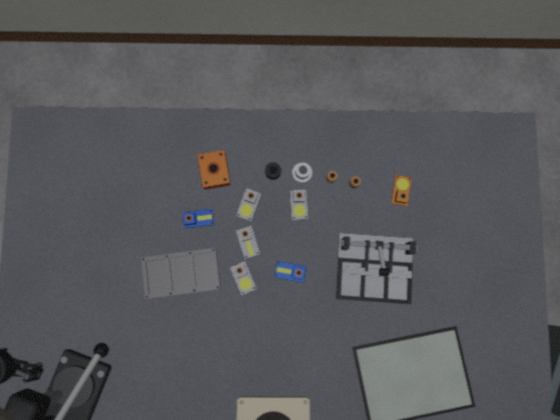

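View pics/side0.png

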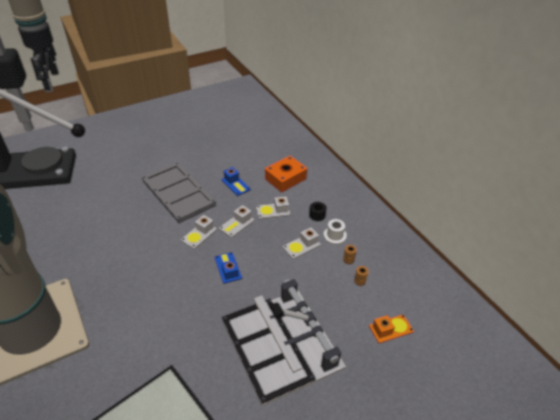

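Top view: four aluminium housings at about (249,204), (299,204), (247,242) and (243,278). The carrier is at (375,268), the tray at (180,273), and there are blue and orange decoys. I'll zoom in to check the tags and the carrier.

```bash
python3 - <<'E'
import cv2,numpy as np
t=cv2.imread('pics/top0.png');s=cv2.imread('pics/side0.png')
a=cv2.resize(t[180:310,225:315],None,fx=4,fy=4,interpolation=cv2.INTER_CUBIC)
b=cv2.resize(t[225:310,325:425],None,fx=4,fy=4,interpolation=cv2.INTER_CUBIC)
o=np.zeros((520,760,3),np.uint8);o[:520,:360]=a;o[:340,360:760]=b;cv2.imwrite('pics/z1.png',o)
c=cv2.resize(s[180:260,170:340],None,fx=3.5,fy=3.5,interpolation=cv2.INTER_CUBIC)
d=cv2.resize(s[270:400,210:350],None,fx=2.2,fy=2.2,interpolation=cv2.INTER_CUBIC)
o=np.zeros((600,600,3),np.uint8);o[:280,:595]=c;o[290:290+286,:308]=d;cv2.imwrite('pics/z2.png',o)
E
```

```text
(no output)
```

View pics/z1.png

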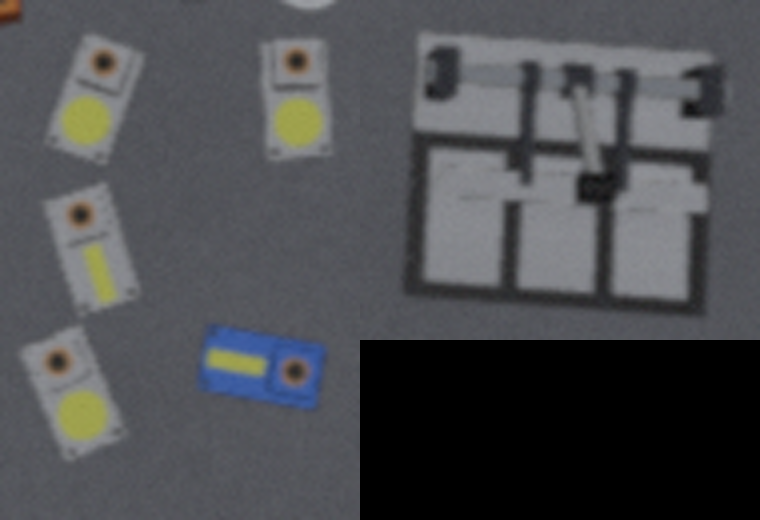

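View pics/z2.png

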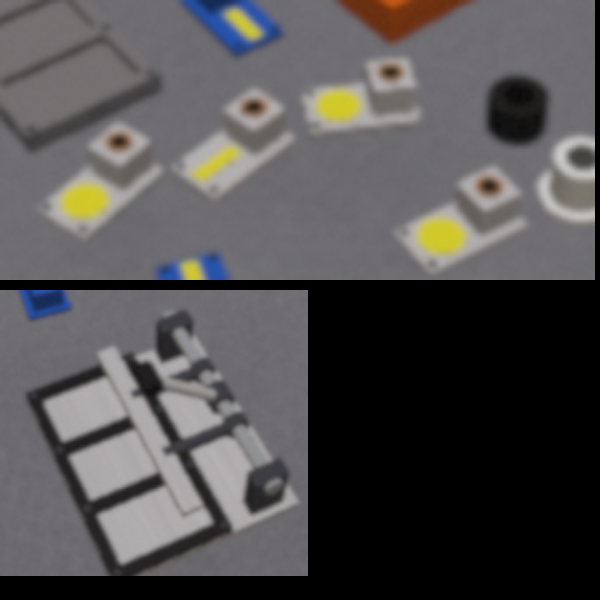

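Round-tag housings are at (249,204), (299,204) and (243,278), and one strip-tag housing is at (247,242). All bosses point roughly +x. Clamp is closed, with the grip near (384,272) in the top view and (277,310) in the side view. Next I'll measure positions.

```bash
cat >> h.py <<'E'
def tri(f1,p1,f2,p2):
    P=[]
    for f in(f1,f2):
        R=cv2.Rodrigues(np.array(f['rvec'],float))[0];P.append(np.array(f['camera_matrix'])@np.c_[R,np.array(f['tvec'],float).ravel()])
    X=cv2.triangulatePoints(P[0],P[1],np.array(p1,float).reshape(2,1),np.array(p2,float).reshape(2,1))[:,0];return X[:3]/X[3]
def blobs(m,amin,amax=1e9):
    n,l,s,c=cv2.connectedComponentsWithStats(m.astype(np.uint8));return [(c[i],s[i,4],l==i) for i in range(1,n) if amin<=s[i,4]<=amax]
def hsv(f): return cv2.cvtColor(f['frame'],cv2.COLOR_RGB2HSV)
def yellow(f):
    h=hsv(f);return blobs((h[...,0]>22)&(h[...,0]<36)&(h[...,1]>110)&(h[...,2]>80),12)
def bronze(f):
    h=hsv(f);return blobs((h[...,0]<20)&(h[...,1]>75),4,160)
E
python3 - <<'E'
from h import *
T=grab('top');S=grab('side')
ys=yellow(S);bs=bronze(S)
print('side y',[(np.round(c,1),a) for c,a,_ in ys]);print('side b',[(np.round(c,1),a) for c,a,_ in bs])
print('top b',[(np.round(c,1),a) for c,a,_ in bronze(T)])
for c,a,m in yellow(T):
    X=ray(T,c,.0085)[0];q=proj(S,X)[0]
    k=min(ys,key=lambda y:np.hypot(*(y[0]-q)));X3=tri(T,c,S,k[0])
    print('tag',np.round(c,1),a,'plane',np.round(X,4),'tri',np.round(X3,4),np.round(k[0]-q,1))
g=cv2.cvtColor(T['frame'],cv2.COLOR_RGB2GRAY);
print('gray bench',g[330,300],'front rail col',g[285:312,375],'leftrow',g[285,325:350])
print('tray col',g[240:305,160]);print('tray row',g[275,135:225])
E
```

```text
side y [(array([239. , 186.5]), np.int32(28)), (array([266.3, 209.6]), np.int32(79)), (array([231.5, 226.2]), np.int32(44)), (array([193.8, 237.1]), np.int32(94)), (array([295.7, 247. ]), np.int32(97)), (array([224.4, 257.4]), np.int32(23)), (array([399.1, 324.9]), np.int32(152))]
side b [(array([  5. , 105.5]), np.int32(143)), (array([281.2, 200.1]), np.int32(15)), (array([242.2, 210. ]), np.int32(16)), (array([203.5, 220.2]), np.int32(20)), (array([309.3, 232.8]), np.int32(21)), (array([229.3, 265.1]), np.int32(15))]
top b [(array([331.4, 176.3]), np.int32(87)), (array([354.7, 181.6]), np.int32(95)), (array([250.1, 195.5]), np.int32(17)), (array([298.9, 194.9]), np.int32(16)), (array([244.8, 233.4]), np.int32(18)), (array([239.1, 270.2]), np.int32(15))]
tag [402.1 183.9] 114 plane [ 0.7201 -0.381   0.0085] tri [ 0.7201 -0.3812  0.007 ] [-0.2  0.5]
tag [246.1 209.6] 85 plane [0.6373 0.0839 0.0085] tri [0.6364 0.0843 0.0081] [-0.8  0.2]
tag [299.2 210.2] 85 plane [ 0.6373 -0.0733  0.0085] tri [ 0.6365 -0.073   0.008 ] [-0.7  0.2]
tag [204.4 217. ] 30 plane [0.6138 0.2063 0.0085] tri 
[... 507 characters left out ...]
9  45  51  67  98 127
 134 135 132 133 137 139 135]
tray col [ 89  84  86  84  83  87  86  82  84  88  85  89  85  85  91 103 107 106
 103  98 103 105 107 105 106 106 106 106 107 108 105 108 106 107 108 106
 105 107 105 110 104 107 105 107 108 107 105 105 106 106 108 107 107 109
 107 109 101  89  85  83  84  85  82  82  85]
tray row [ 87  87  84  86  86  86  86  91  99 104 104  96  90 101 102 104 105 106
 105 105 105 107 106 104 105 106 108 104 108 105 107 107 108 106 104  99
  96 103 105 108 109 108 107 111 107 108 111 107 109 110 108 107 111 111
 110 111 108 112 108 101  98 110 110 109 109 114 111 111 111 112 113 111
 112 113 113 112 113 112 111 112 113 112 110  93  81  84  85  85  85  87]
```

```bash
python3 - <<'E'
from h import *
T=grab('top');S=grab('side')
bs=bronze(S);ys=yellow(S)
for c,a,m in yellow(T):
    X=ray(T,c,.0085)[0]
    for b,ab,_ in bronze(T):
        B=ray(T,b,.038)[0]
        if np.hypot(*(B-X)[:2])<.06:
            k=min(bs,key=lambda y:np.hypot(*(y[0]-proj(S,B)[0])));B3=tri(T,b,S,k[0])
            k=min(ys,key=lambda y:np.hypot(*(y[0]-proj(S,X)[0])));X3=tri(T,c,S,k[0])
            d=B3-X3;n=d[:2]/np.hypot(*d[:2]);print('tag',np.round(X3,4),'boss',np.round(B3,4),'len',round(np.hypot(*d[:2]),4),'yaw',round(np.degrees(np.arctan2(n[1],n[0])),1),'origin',np.round(B3[:2]-.023*n,4))
# tray
g=cv2.GaussianBlur(cv2.cvtColor(T['frame'],cv2.COLOR_RGB2GRAY),(3,3),0);h=hsv(T)
m=np.zeros(g.shape,bool);m[235:310,130:228]=g[235:310,130:228]>95
c,a,mm=max(blobs(m,100),key=lambda b:b[1]);r=cv2.minAreaRect(np.argwhere(mm)[:,::-1].astype(np.float32))
print('tray px',r);C=ray(T,cv2.boxPoints(r),.018);print(np.round(C,4),'centre',ray(T,r[0],.018),[np.linalg.norm(C[i]-C[i-1]) for i in range(4)])
# side view tray
gs=cv2.GaussianBlur(cv2.cvtColor(S['frame'],cv2.COLOR_RGB2GRAY),(3,3),0)
# carrier: light nest floors in front of bar & plate hull
m=np.zeros(g.shape,bool);m[225:312,325:425]=g[225:312,325:425]>112
for c,a,mm in blobs(m,60):
    print('light',np.round(c,1),a,np.round(ray(T,c,.012)[0],4),[np.round(v,4) if 0 else v for v in [cv2.minAreaRect(np.argwhere(mm)[:,::-1].astype(np.float32))]])
m=np.zeros(g.shape,bool);m[225:312,325:425]=g[225:312,325:425]<66
for c,a,mm in blobs(m,60):
    P=np.argwhere(mm)[:,::-1].astype(np.float32)
    cols=[(x,P[P[:,0]==x][:,1].max()) for x in range(345,405)]
    fl=np.polyfit(*np.array(cols).T,1);print('dark',a,'front line',fl,np.round(ray(T,[(345,fl@[345,1]),(400,fl@[400,1])],.01),4))
    for side,fn in(('L',min),('R',max)):
        rows=[(y,fn(P[P[:,1]==y][:,0])) for y in range(268,292)];l=np.polyfit(*np.array(rows).T,1);print(side,np.round(ray(T,[(l@[268,1],268),(l@[292,1],292)],.015),4))
# grip, dark blobs
print('g crop');print(g[262:282,374:396])
E
```

```text
tag [0.6363 0.0841 0.0083] boss [0.6746 0.0712 0.0385] len 0.0405 yaw -18.6 origin [0.6528 0.0785]
tag [ 0.6366 -0.0728  0.0079] boss [ 0.6774 -0.0702  0.0384] len 0.0408 yaw 3.6 origin [ 0.6544 -0.0717]
tag [0.6127 0.2067 0.0084] boss [ 0.6413  0.279  -0.1629] len 0.0778 yaw 68.5 origin [0.6328 0.2576]
tag [0.5237 0.0725 0.0078] boss [0.563  0.0852 0.0392] len 0.0413 yaw 17.9 origin [0.5412 0.0781]
tag [0.4203 0.0831 0.0079] boss [0.46   0.0993 0.0376] len 0.0428 yaw 22.2 origin [0.4387 0.0906]
tag [0.4203 0.0831 0.0079] boss [0.4542 0.1003 0.0382] len 0.0381 yaw 26.9 origin [0.4337 0.0899]
tray px ((179.54461669921875, 272.8420104980469), (42.16456985473633, 75.70653533935547), 82.56858825683594)
[[0.4945 0.3901 0.018 ]
 [0.525  0.1738 0.018 ]
 [0.4047 0.1552 0.018 ]
 [0.3751 0.3694 0.018 ]] centre [[0.44947259 0.2723256  0.018     ]] [np.float64(0.12116414790848518), np.float64(0.21838390377957687), np.float64(0.12166236564707354), np.float64(0.21615194953150554)]
light [374.6 246.3] 903 [ 0.5321 -0.2947  0.012 ] [((375.48223876953125, 247.2487335205078), (72.67198944091797, 23.654020309448242), 4.085616588592529)]
light [378.8 254.1] 217 [ 0.5093 -0.3066  0.012 ] [((378.0, 255.5), (21.0, 18.0), 90.0)]
light [361.2 280. ] 1077 [ 0.4336 -0.2541  0.012 ] [((362.0, 279.5), (33.0, 40.0), 90.0)]
light [398.2 282.2] 563 [ 0.4282 -0.3618  0.012 ] [((398.22125244140625, 282.318603515625), (21.035160064697266, 33.06727600097656), 14.620874404907227)]Traceback (most recent call last):
  File "<stdin>", line 26, in <module>
    return umr_maximum(a, axis, None, out, keepdims, initial, where)
ValueError: zero-size array to reduction operation maximum which has no identity
```

```bash
python3 - <<'E'
from h import *
fs=[grab('top') for _ in range(4)];T=fs[0];T['frame']=np.mean([f['frame'] for f in fs],0).astype(np.uint8)
fs=[grab('side') for _ in range(4)];S=fs[0];S['frame']=np.mean([f['frame'] for f in fs],0).astype(np.uint8)
for b,a,_ in bronze(T):
    B=ray(T,b,.038)[0];print('b',np.round(b,1),a,np.round(B,4))
g=cv2.cvtColor(T['frame'],cv2.COLOR_RGB2GRAY)
def sub(prof,th,x0,desc): # first sub-pixel crossing
    for i in range(len(prof)-1):
        if (prof[i]-th)*(prof[i+1]-th)<=0 and prof[i]!=prof[i+1]: return x0+i+(th-prof[i])/(prof[i+1]-prof[i])
g=g.astype(float)
F=[(x,312-(sub(g[312:290:-1,x],68,0,0))) for x in range(345,405,3)]
L=[(320+sub(g[y,320:350],68,0,0),y) for y in range(272,292,2)]
R=[(425-sub(g[y,425:395:-1],68,0,0),y) for y in range(276,300,2)]
for n,p,z in(('F',F,.01),('L',L,.018),('R',R,.01)):
    W=ray(T,p,z)[:,:2];c=W.mean(0);d=np.linalg.svd(W-c)[2][0];print(n,np.round(c,4),np.round(d,4),'yaw',np.degrees(np.arctan2(d[1],d[0])),'res',np.abs((W-c)@[-d[1],d[0]]).max())
# grip
gs=cv2.cvtColor(S['frame'],cv2.COLOR_RGB2GRAY)
m=np.zeros(g.shape,bool);m[264:280,376:394]=g[264:280,376:394]<45
print([(c,a) for c,a,_ in blobs(m,5)])
m=np.zeros(g.shape,bool);m[300:322,266:288]=gs[300:322,266:288]<45
print([(c,a) for c,a,_ in blobs(m,5)])
E
```

```text
b [331.4 176.2] 91 [ 0.7347 -0.1657  0.038 ]
b [354.7 181.6] 95 [ 0.7193 -0.234   0.038 ]
b [250.1 195.4] 17 [0.6751 0.0717 0.038 ]
b [298.9 194.6] 19 [ 0.6788 -0.0707  0.038 ]
b [187.8 217.5] 8 [0.6082 0.2506 0.038 ]
b [244.8 233.4] 18 [0.5636 0.0852 0.038 ]
b [239.1 270.4] 12 [0.4574 0.0997 0.038 ]Traceback (most recent call last):
  File "<stdin>", line 13, in <module>
TypeError: unsupported operand type(s) for -: 'int' and 'NoneType'
```

```bash
cat >> h.py <<'E'
def avg(n,k=3):
    fs=[grab(n) for _ in range(k)];f=fs[0];f['frame']=np.mean([x['frame'] for x in fs],0).astype(np.uint8);return f
def cross(prof,th):
    prof=np.asarray(prof,float)
    for i in range(len(prof)-1):
        if (prof[i]-th)*(prof[i+1]-th)<=0 and prof[i]!=prof[i+1]: return i+(th-prof[i])/(prof[i+1]-prof[i])
    return np.nan
E
python3 - <<'E'
from h import *
T=avg('top');S=avg('side')
g=cv2.cvtColor(T['frame'],cv2.COLOR_RGB2GRAY);gs=cv2.cvtColor(S['frame'],cv2.COLOR_RGB2GRAY)
F=[(x,312-cross(g[312:290:-1,x],66)) for x in range(345,405,3)]
L=[(320+cross(g[y,320:350],66),y) for y in range(272,292,2)]
R=[(425-cross(g[y,425:395:-1],66),y) for y in range(276,300,2)]
print(g[290,400:425])
for n,p,z in(('F',F,.01),('L',L,.018),('R',R,.01)):
    p=np.array(p);p=p[~np.isnan(p).any(1)]
    W=ray(T,p,z)[:,:2];c=W.mean(0);d=np.linalg.svd(W-c)[2][0];print(n,len(p),np.round(c,4),np.round(d,4),'yaw',np.degrees(np.arctan2(d[1],d[0])),'res',np.abs((W-c)@[-d[1],d[0]]).max())
m=np.zeros(g.shape,bool);m[264:280,376:394]=g[264:280,376:394]<45
A=[(c,a) for c,a,_ in blobs(m,5)];print(A)
m=np.zeros(g.shape,bool);m[300:322,266:288]=gs[300:322,266:288]<45
B=[(c,a) for c,a,_ in blobs(m,5)];print(B)
for a in A:
  for b in B: X=tri(T,a[0],S,b[0]);print(np.round(X,4),proj(T,X)-a[0])
E
```

```text
[137 138 138 137 137 134 115  77  47  42  45  61  76  81  84  84  82  82
  81  80  83  82  85  85  85]
F 20 [ 0.3729 -0.2893] [-0.0617 -0.9981] yaw -93.53699315651588 res 0.00043398962396532534
L 10 [ 0.4301 -0.1806] [-0.9979  0.0641] yaw 176.32221970532348 res 0.0008206263041222074
R 10 [ 0.409  -0.4007] [-0.9972  0.0749] yaw 175.70664996014207 res 0.0003894531711473121
[(array([384.91780822, 270.4109589 ]), np.int32(73))]
[(array([276.26315789, 310.87218045]), np.int32(133))]
[ 0.4551 -0.2948  0.1368] [[-0.48503828  1.19070589]]
```

Carrier origin is about (0.435, -0.292) with yaw -3.7°. The grip triangulates at (0.455, -0.295, 0.137), which matches the expected geometry. I'll go to the lever.

Call:
{"name": "apply_moves", "arguments": {
  "moves": [
    [[0.95,-1,0.1],[0,0,0.097],0.2],
    [[0.95,-1,0.1],[0,0,0.097],0.2],
    [[0.95,-1,0.1],[0,0,0.097],0.2],
    [[0.95,-1,0.1],[0,0,0.097],0.2],
    [[0.95,-1,0.1],[0,0,0.097],0.2],
    [[0.95,-1,0.1],[0,0,0.097],0.2],
    [[0.95,-1,0.1],[0,0,0.097],0.2],
    [[0.95,-1,0.1],[0,0,0.097],0.2]
  ]
}}

```text
t: 1.8
position: [0.4796, 0.3482, 0.271]
eef_rot: [0.039, 0.999, -0.002, 0.003]
wrist_force: [0.1, 0.1, -0.3]
width: 0.598
grip_force: 0.0
```

Call:
{"name": "apply_moves", "arguments": {
  "moves": [
    [[0,-1,0],[0,0,0],0.2],
    [[0,-1,0],[0,0,0],0.2],
    [[0,-1,0],[0,0,0],0.2],
    [[0,-1,0],[0,0,0],0.2],
    [[0,-1,0],[0,0,0],0.2],
    [[0,-1,0],[0,0,0],0.2]
  ]
}}

```text
t: 2.4
position: [0.4729, 0.0977, 0.2705]
eef_rot: [0.039, 0.999, -0.002, -0.0]
wrist_force: [-0.2, -0.6, -0.6]
width: 0.597
grip_force: 0.0
```

Call:
{"name": "apply_moves", "arguments": {
  "moves": [
    [[-0.05,-1,0],[0,0,0],0.2],
    [[-0.05,-1,0],[0,0,0],0.2],
    [[-0.05,-1,0],[0,0,0],0.2],
    [[-0.05,-1,0],[0,0,0],0.2],
    [[-0.05,-1,0],[0,0,0],0.2],
    [[-0.05,-1,0],[0,0,0],0.2]
  ]
}}

```text
t: 3.0
position: [0.4596, -0.1519, 0.2707]
eef_rot: [0.039, 0.999, -0.002, 0.0]
wrist_force: [-0.0, 0.7, 0.0]
width: 0.604
grip_force: 0.0
```

Call:
{"name": "apply_moves", "arguments": {
  "moves": [
    [[-0.02,-0.572,-0.1],[0,0,0.004],0.2],
    [[-0.02,-0.572,-0.1],[0,0,0.004],0.2],
    [[-0.02,-0.572,-0.1],[0,0,0.004],0.2],
    [[-0.02,-0.572,-0.2],[0,0,0.004],0.2],
    [[-0.02,-0.572,-0.35],[0,0,0.004],0.2],
    [[-0.02,-0.572,-0.45],[0,0,0.004],0.2],
    [[-0.02,-0.572,-0.535],[0,0,0.004],0.2],
    [[-0.02,-0.572,-0.535],[0,0,0.004],0.2]
  ]
}}

```text
t: 3.8
position: [0.4545, -0.2851, 0.134]
eef_rot: [0.026, 1.0, 0.002, -0.002]
wrist_force: [0.2, 1.0, 0.1]
width: 0.603
grip_force: 0.0
```

```bash
python3 - <<'E'
from h import *
T=grab('top');S=grab('side')
a=cv2.resize(S['frame'][230:400,180:360],None,fx=2.2,fy=2.2,interpolation=cv2.INTER_CUBIC);b=cv2.resize(T['frame'][215:315,320:430],None,fx=3.4,fy=3.4,interpolation=cv2.INTER_CUBIC)
o=np.zeros((380,790,3),np.uint8);o[:374,:396]=a;o[:340,400:774]=b;cv2.imwrite('pics/g1.png',o[...,::-1])
E
```

```text
(no output)
```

View pics/g1.png

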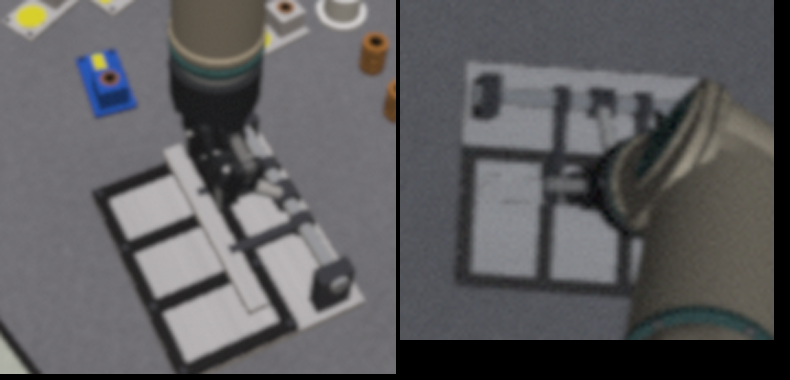

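The fingers straddle the grip. I need an 8 mm y correction, then close.

Call:
{"name": "apply_moves", "arguments": {
  "moves": [
    [[0,-0.032,0],[0,0,0],0.2],
    [[0,-0.032,0],[0,0,0],0.2],
    [[0,-0.032,0],[0,0,0],-0.6],
    [[0,-0.032,0],[0,0,0],-0.6],
    [[0,-0.032,0],[0,0,0],-0.6],
    [[0,-0.032,0],[0,0,0],-0.6]
  ]
}}

```text
t: 4.5
position: [0.456, -0.2924, 0.1375]
eef_rot: [0.027, 1.0, 0.002, 0.0]
wrist_force: [-0.5, 6.1, 8.5]
width: 0.29
grip_force: 59.4
```

Call:
{"name": "apply_moves", "arguments": {
  "moves": [
    [[0.046,-0.003,0.04],[0,0,0],-0.6],
    [[0.091,-0.006,0.07],[0,0,0],-0.6],
    [[0.197,-0.013,0.114],[0,0,0],-0.6],
    [[0.311,-0.02,0.129],[0,0,0],-0.6],
    [[0.425,-0.027,0.114],[0,0,0],-0.6],
    [[0.531,-0.034,0.07],[0,0,0],-0.6],
    [[0.611,-0.039,0.011],[0,0,0],-0.6],
    [[0.665,-0.043,-0.055],[0,0,0],-0.6],
    [[0.665,-0.043,-0.055],[0,0,0],-0.6],
    [[0.665,-0.043,-0.055],[0,0,0],-0.6]
  ]
}}

```text
t: 5.5
position: [0.6245, -0.3031, 0.1234]
eef_rot: [0.026, 1.0, 0.001, 0.002]
wrist_force: [2.3, 4.5, 3.3]
width: 0.286
grip_force: 63.6
```

Call:
{"name": "apply_moves", "arguments": {
  "moves": [
    [[0.665,-0.043,-0.055],[0,0,0],0.2],
    [[0,0,0],[0,0,0],0.2],
    [[0,0,0],[0,0,0],0.2],
    [[0,0,0.3],[0,0,0],0.2],
    [[0,0,0.55],[0,0,0],0.2],
    [[0,0.3,0.6],[0,0,0],0.2],
    [[-0.1,0.6,0.6],[0,0,0],0.2],
    [[-0.2,0.8,0.6],[0,0,0],0.2],
    [[-0.3,1,0.6],[0,0,0],0.2],
    [[-0.4,1,0.6],[0,0,0],0.2]
  ]
}}

```text
t: 6.5
position: [0.544, -0.081, 0.2717]
eef_rot: [0.026, 1.0, 0.001, 0.001]
wrist_force: [0.5, 1.5, 0.2]
width: 0.6
grip_force: 0.0
```

I mistakenly repeated the old shift in the first row. I'll check the clamp.

Call:
{"name": "apply_moves", "arguments": {
  "moves": [
    [[-0.2,0.8,0.2],[0,0,0],0.2],
    [[-0.2,0.8,0.2],[0,0,0],0.2],
    [[-0.2,0.8,0.2],[0,0,0],0.2],
    [[-0.2,0.8,0.2],[0,0,0],0.2],
    [[-0.2,0.8,0.2],[0,0,0],0.2]
  ]
}}

```text
t: 7.0
position: [0.4924, 0.1224, 0.3228]
eef_rot: [0.022, 1.0, 0.002, 0.001]
wrist_force: [0.7, 0.8, -0.1]
width: 0.6
grip_force: 0.0
```

```bash
python3 - <<'E'
from h import *
T=grab('top');S=grab('side')
a=cv2.resize(S['frame'][160:400,120:420],None,fx=1.33,fy=1.33,interpolation=cv2.INTER_CUBIC);b=cv2.resize(T['frame'][225:315,325:425],None,fx=3.8,fy=3.8,interpolation=cv2.INTER_CUBIC)
o=np.zeros((380,790,3),np.uint8);o[:a.shape[0],:a.shape[1]]=a;o[:342,405:785]=b;cv2.imwrite('pics/g2.png',o[...,::-1])
E
```

```text
(no output)
```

View pics/g2.png

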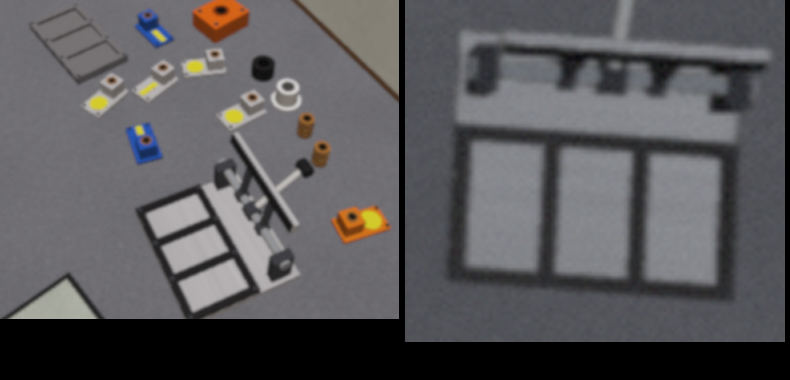

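Clamp is fully open, with the bar upright and the lever leaning to +x. The three nests are now visible, so I'll measure their floors and re-measure the housings.

```bash
cat >> h.py <<'E'
def house(T,S):
    out=[]
    bt=bronze(T);bs=bronze(S);ys=yellow(S)
    for c,a,m in yellow(T):
        X=ray(T,c,.0085)[0]
        for b,ab,_ in bt:
            B=ray(T,b,.038)[0]
            if np.hypot(*(B-X)[:2])<.055:
                k=min(bs,key=lambda y:np.hypot(*(y[0]-proj(S,B)[0]))) if bs else None
                B3=tri(T,b,S,k[0]) if k else B; d=B-X; yaw=np.degrees(np.arctan2(d[1],d[0]))
                r=cv2.minAreaRect(np.argwhere(m)[:,::-1].astype(np.float32))[1]
                out.append((X,B,B3,yaw)); print('tag',np.round(c),a,np.round(X[:2],4),'boss',np.round(B[:2],4),'tri',np.round(B3,4),'yaw',round(yaw,1),'asp',round(max(r)/min(r),1))
    return out
E
python3 - <<'E'
from h import *
T=avg('top');S=avg('side');house(T,S)
for f,box,n,lo in((T,(225,312,325,425),'top',110),(S,(290,400,210,350),'side',110)):
    g=cv2.cvtColor(f['frame'],cv2.COLOR_RGB2GRAY);m=np.zeros(g.shape,bool);a,b,c,d=box;m[a:b,c:d]=g[a:b,c:d]>lo
    for c,a,mm in blobs(m,150):
        r=cv2.minAreaRect(np.argwhere(mm)[:,::-1].astype(np.float32));W=ray(f,cv2.boxPoints(r),.012)
        print(n,np.round(c,1),a,np.round(ray(f,c,.012)[0],4),np.round([np.linalg.norm(W[i]-W[i-1]) for i in range(2)],4),'yaw',[round(np.degrees(np.arctan2(*(W[i]-W[i-1])[1::-1])),1) for i in range(2)])
print(env.read_state()['position'])
E
```

```text
tag [246. 210.] 84 [0.6371 0.0838] boss [0.6745 0.0714] tri [0.6745 0.0715 0.0377] yaw -18.3 asp 1.1
tag [299. 210.] 83 [ 0.6372 -0.0732] boss [ 0.6789 -0.0706] tri [ 0.6777 -0.07    0.0381] yaw 3.7 asp 1.0
top [385.1 235.5] 242 [ 0.5641 -0.3263  0.012 ] [0.2038 0.0384] yaw [np.float64(86.5), np.float64(-4.7)]
top [375.4 252.7] 855 [ 0.5133 -0.2967  0.012 ] [0.2127 0.0531] yaw [np.float64(86.5), np.float64(-4.5)]
top [350.8 278.7] 577 [ 0.437  -0.2239  0.012 ] [0.0923 0.0527] yaw [np.float64(-0.5), np.float64(-89.5)]
top [374.1 280.5] 577 [ 0.4327 -0.2916  0.012 ] [0.0517 0.0941] yaw [np.float64(87.8), np.float64(-3.5)]
top [397.5 282.1] 572 [ 0.4285 -0.3599  0.012 ] [0.0923 0.0528] yaw [np.float64(-1.1), np.float64(-89.5)]
side [295.4 327.2] 2823 [ 0.5111 -0.2781  0.012 ] [0.3498 0.177 ] yaw [np.float64(111.3), np.float64(33.8)]
side [336.9 306.4] 763 [ 0.6229 -0.2764  0.012 ] [0.1329 0.0687] yaw [np.float64(86.1), np.float64(8.6)]
side [252.8 321.9] 881 [ 0.4349 -0.2212  0.012 ] [0.0523 0.1008] yaw [np.float64(83.2), np.float64(-2.9)]
side [265.8 346.8] 1009 [ 0.4306 -0.2893  0.012 ] [0.0531 0.1005] yaw [np.float64(83.7), np.float64(-3.1)]
side [226.9 363.3] 442 [ 0.3417 -0.2843  0.012 ] [0.0889 0.0595] yaw [np.float64(89.0), np.float64(0.3)]
side [279.8 374. ] 1163 [ 0.4263 -0.3575  0.012 ] [0.0538 0.1   ] yaw [np.float64(84.9), np.float64(-2.9)]
side [233.8 386.2] 217 [ 0.3325 -0.3361  0.012 ] [0.0715 0.0377] yaw [np.float64(146.0), np.float64(61.1)]
[0.49435125 0.11369047 0.32062307]
```

Call:
{"name": "apply_moves", "arguments": {
  "moves": [
    [[0.72,-0.17,-0.4],[0,0,-0.089],0.2],
    [[0.72,-0.17,-0.4],[0,0,-0.089],0.2],
    [[0.72,-0.17,-0.6],[0,0,-0.089],0.2],
    [[0.72,-0.17,-0.8],[0,0,-0.089],0.2],
    [[0.72,-0.17,-0.9],[0,0,-0.089],0.2],
    [[0.72,-0.17,-0.9],[0,0,-0.089],0.2],
    [[0.72,-0.17,-0.9],[0,0,-0.089],0.2],
    [[0.72,-0.17,-0.9],[0,0,-0.089],0.2],
    [[0.72,-0.17,-0.9],[0,0,-0.089],0.2]
  ]
}}

```text
t: 8.3
position: [0.6751, 0.0731, 0.0985]
eef_rot: [0.166, 0.986, 0.001, 0.002]
wrist_force: [0.9, 0.1, -0.1]
width: 0.595
grip_force: 0.0
```

Call:
{"name": "apply_moves", "arguments": {
  "moves": [
    [[-0.002,-0.007,-0.15],[0,0,0.004],0.2],
    [[-0.002,-0.007,-0.29],[0,0,0.004],0.2],
    [[-0.002,-0.007,-0.29],[0,0,0.004],0.2],
    [[-0.002,-0.007,-0.29],[0,0,0.004],-0.5],
    [[-0.002,-0.007,-0.29],[0,0,0.004],-0.5],
    [[-0.002,-0.007,-0.29],[0,0,0.004],-0.5],
    [[-0.002,-0.007,-0.29],[0,0,0.004],-0.5],
    [[0,0,0.1],[0,0,0.004],-0.5],
    [[0,0,0.5],[0,0,0.004],-0.5],
    [[0,0,0.5],[0,0,0.004],-0.5]
  ]
}}

```text
t: 9.3
position: [0.674, 0.073, 0.1762]
eef_rot: [0.16, 0.987, 0.0, 0.0]
wrist_force: [0.1, 0.3, -2.1]
width: 0.384
grip_force: 60.8
```

Call:
{"name": "apply_moves", "arguments": {
  "moves": [
    [[-0.5,-0.9,0.18],[0,0,0.082],-0.5],
    [[-0.5,-0.9,0.18],[0,0,0.082],-0.5],
    [[-0.5,-0.9,0.18],[0,0,0.082],-0.5],
    [[-0.5,-0.9,0.18],[0,0,0.082],-0.5],
    [[-0.5,-0.9,0.18],[0,0,0.082],-0.5],
    [[-0.5,-0.9,0.18],[0,0,0.082],-0.5],
    [[-0.5,-0.9,0.18],[0,0,0.082],-0.5]
  ]
}}

```text
t: 10.0
position: [0.5481, -0.1554, 0.2202]
eef_rot: [0.034, 0.999, -0.001, 0.001]
wrist_force: [0.4, 0.3, -2.0]
width: 0.386
grip_force: 60.9
```

Call:
{"name": "apply_moves", "arguments": {
  "moves": [
    [[-0.39,-0.84,0],[0,0,0],-0.5],
    [[-0.39,-0.84,0],[0,0,0],-0.5],
    [[-0.39,-0.84,0],[0,0,0],-0.5],
    [[-0.39,-0.84,0],[0,0,0],-0.5],
    [[-0.39,-0.84,0],[0,0,0],-0.5],
    [[-0.39,-0.84,0],[0,0,0],-0.5],
    [[-0.39,-0.84,-0.2],[0,0,0],-0.5],
    [[-0.39,-0.84,-0.4],[0,0,0],-0.5],
    [[-0.39,-0.84,-0.4],[0,0,0],-0.5],
    [[-0.39,-0.84,-0.4],[0,0,0],-0.5]
  ]
}}

```text
t: 11.0
position: [0.4529, -0.3603, 0.1186]
eef_rot: [0.03, 1.0, 0.001, -0.0]
wrist_force: [0.7, -1.1, -1.2]
width: 0.384
grip_force: 60.8
```

Call:
{"name": "apply_moves", "arguments": {
  "moves": [
    [[-0.008,-0.001,-0.12],[0,0,0],-0.5],
    [[-0.008,-0.001,-0.24],[0,0,0],-0.5],
    [[-0.008,-0.001,-0.315],[0,0,0],-0.5],
    [[-0.008,-0.001,-0.315],[0,0,0],-0.5],
    [[-0.008,-0.001,-0.32],[0,0,0],0.15],
    [[-0.008,-0.001,-0.32],[0,0,0],0.15],
    [[-0.008,-0.001,-0.32],[0,0,0],0.15],
    [[0,0,0],[0,0,0],0.15],
    [[0,0,0.2],[0,0,0],0.15],
    [[0,0.2,0.4],[0,0,0],0.15]
  ]
}}

```text
t: 12.0
position: [0.4516, -0.3398, 0.1843]
eef_rot: [0.034, 0.999, -0.003, 0.002]
wrist_force: [0.3, 0.8, 0.6]
width: 0.572
grip_force: 0.0
```

Call:
{"name": "apply_moves", "arguments": {
  "moves": [
    [[0.4,1,0.1],[0,0,0],0.2],
    [[0.4,1,0.1],[0,0,0],0.2],
    [[0.4,1,0.1],[0,0,0],0.2],
    [[0.4,1,0.1],[0,0,0],0.2],
    [[0.4,1,0.1],[0,0,0],0.2],
    [[0.4,1,0.1],[0,0,0],0.2]
  ]
}}

```text
t: 12.6
position: [0.5538, -0.0791, 0.2077]
eef_rot: [0.028, 1.0, 0.002, 0.002]
wrist_force: [-0.1, 0.4, 0.0]
width: 0.6
grip_force: 0.0
```

```bash
python3 - <<'E'
from h import *
T=avg('top');S=avg('side');house(T,S)
for c,a,m in yellow(T):print(np.round(c,1),a,np.round(ray(T,c,.0205)[0],4))
for b,ab,_ in bronze(T): print(np.round(b,1),ab,'boss.05',np.round(ray(T,b,.05)[0],4))
print(env.read_state()['position'])
a=cv2.resize(S['frame'][160:400,120:420],None,fx=1.33,fy=1.33,interpolation=cv2.INTER_CUBIC);b=cv2.resize(T['frame'][180:315,225:425],None,fx=1.9,fy=1.9,interpolation=cv2.INTER_CUBIC)
o=np.zeros((380,790,3),np.uint8);o[:a.shape[0],:a.shape[1]]=a;o[:b.shape[0],405:405+b.shape[1]]=b;cv2.imwrite('pics/g3.png',o[...,::-1])
E
```

```text
tag [204. 217.] 30 [0.6137 0.2063] boss [0.6082 0.2506] tri [ 0.6413  0.279  -0.1629] yaw 97.2 asp 6.0
tag [250. 248.] 32 [0.5238 0.072 ] boss [0.5637 0.085 ] tri [0.5629 0.0852 0.0392] yaw 18.1 asp 5.6
tag [245. 283.] 89 [0.4211 0.083 ] boss [0.4592 0.0999] tri [0.4582 0.1003 0.037 ] yaw 23.9 asp 1.1
tag [399. 288.] 93 [ 0.4118 -0.3642] boss [ 0.4536 -0.3668] tri [ 0.452  -0.3632  0.0501] yaw -3.6 asp 1.0
[402.2 183.9] 113 [ 0.7176 -0.3782  0.0205]
[204.4 217.1] 30 [0.6122 0.2049 0.0205]
[249.5 248. ] 32 [0.523  0.0716 0.0205]
[283.7 270.2] 28 [ 0.4597 -0.0283  0.0205]
[245.2 283.4] 89 [0.421  0.0825 0.0205]
[398.8 287.9] 93 [ 0.4119 -0.3612  0.0205]
[331.4 176.2] 89 boss.05 [ 0.732  -0.1644  0.05  ]
[354.7 181.6] 94 boss.05 [ 0.7171 -0.232   0.05  ]
[187.8 217.5] 8 boss.05 [0.6067 0.2487 0.05  ]
[244.8 233.4] 19 boss.05 [0.5625 0.0845 0.05  ]
[239.  269.8] 14 boss.05 [0.4589 0.0993 0.05  ]
[402.  273.2] 21 boss.05 [ 0.4533 -0.3638  0.05  ]
[ 0.55079383 -0.08763858  0.20626373]
```

View pics/g3.png

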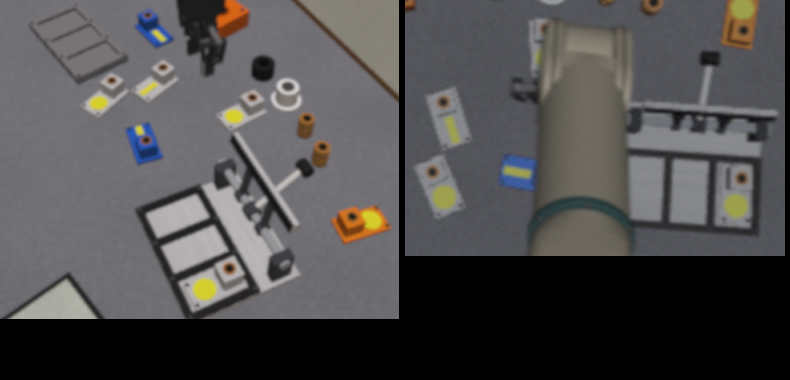

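First housing is home: boss at z 0.050, origin about 3 mm off centre. Next is housing B.

Call:
{"name": "apply_moves", "arguments": {
  "moves": [
    [[0.509,0.069,-0.1],[0,0,0.038],0.2],
    [[0.509,0.069,-0.2],[0,0,0.038],0.2],
    [[0.509,0.069,-0.3],[0,0,0.038],0.2],
    [[0.509,0.069,-0.425],[0,0,0.038],0.2],
    [[0.509,0.069,-0.425],[0,0,0.038],0.2],
    [[0.509,0.069,-0.425],[0,0,0.038],0.2],
    [[0.509,0.069,-0.425],[0,0,0.038],0.2]
  ]
}}

```text
t: 13.6
position: [0.6793, -0.0699, 0.1021]
eef_rot: [-0.027, 1.0, -0.0, 0.001]
wrist_force: [0.4, -0.6, 0.6]
width: 0.6
grip_force: 0.0
```

Call:
{"name": "apply_moves", "arguments": {
  "moves": [
    [[-0.004,-0.002,-0.15],[0,0,0.003],0.2],
    [[-0.004,-0.002,-0.304],[0,0,0.003],0.2],
    [[-0.004,-0.002,-0.304],[0,0,0.003],0.2],
    [[-0.004,-0.002,-0.304],[0,0,0.003],-0.5],
    [[-0.004,-0.002,-0.304],[0,0,0.003],-0.5],
    [[-0.004,-0.002,-0.304],[0,0,0.003],-0.5],
    [[-0.004,-0.002,-0.304],[0,0,0.003],-0.5],
    [[0,0,-0.1],[0,0,0.003],-0.5],
    [[0,0,0.1],[0,0,0.003],-0.5],
    [[0,0,0.47],[0,0,0.003],-0.5]
  ]
}}

```text
t: 14.6
position: [0.6784, -0.0682, 0.1758]
eef_rot: [-0.033, 0.999, 0.0, 0.0]
wrist_force: [1.5, 0.0, -1.4]
width: 0.384
grip_force: 61.2
```

Call:
{"name": "apply_moves", "arguments": {
  "moves": [
    [[-0.895,-0.888,0.18],[0,0,-0.041],-0.5],
    [[-0.895,-0.888,0.18],[0,0,-0.041],-0.5],
    [[-0.895,-0.888,0.18],[0,0,-0.041],-0.5],
    [[-0.895,-0.888,0.18],[0,0,-0.041],-0.5],
    [[-0.895,-0.888,0.18],[0,0,-0.041],-0.5],
    [[-0.895,-0.888,0.18],[0,0,-0.041],-0.5],
    [[-0.895,-0.888,0.1],[0,0,-0.041],-0.5],
    [[-0.895,-0.888,-0.1],[0,0,-0.041],-0.5],
    [[-0.895,-0.888,-0.23],[0,0,-0.041],-0.5],
    [[-0.895,-0.888,-0.23],[0,0,-0.041],-0.5]
  ]
}}

```text
t: 15.6
position: [0.4521, -0.2889, 0.1132]
eef_rot: [0.032, 0.999, 0.002, -0.003]
wrist_force: [-1.0, 0.5, -1.7]
width: 0.385
grip_force: 61.0
```

Call:
{"name": "apply_moves", "arguments": {
  "moves": [
    [[0,0,0],[0,0,0],-0.5],
    [[0,0,0],[0,0,0],-0.5],
    [[0,0,0],[0,0,0],-0.5]
  ]
}}

```text
t: 15.9
position: [0.4563, -0.2909, 0.1181]
eef_rot: [0.031, 1.0, -0.001, 0.002]
wrist_force: [0.2, -0.8, -2.0]
width: 0.39
grip_force: 61.1
```

Call:
{"name": "apply_moves", "arguments": {
  "moves": [
    [[-0.007,-0.004,-0.12],[0,0,0],-0.5],
    [[-0.007,-0.004,-0.24],[0,0,0],-0.5],
    [[-0.007,-0.004,-0.315],[0,0,0],-0.5],
    [[-0.007,-0.004,-0.315],[0,0,0],-0.5],
    [[-0.007,-0.004,-0.32],[0,0,0],0.15],
    [[-0.007,-0.004,-0.32],[0,0,0],0.15],
    [[-0.007,-0.004,-0.32],[0,0,0],0.15],
    [[0,0,-0.1],[0,0,0],0.15],
    [[0,0,0.1],[0,0,0],0.15],
    [[0,0.2,0.4],[0,0,0],0.15]
  ]
}}

```text
t: 16.9
position: [0.4552, -0.2677, 0.1811]
eef_rot: [0.034, 0.999, -0.002, 0.001]
wrist_force: [0.8, 0.2, -0.5]
width: 0.572
grip_force: 0.0
```

Call:
{"name": "apply_moves", "arguments": {
  "moves": [
    [[0.4,1,0.2],[0,0,0],0.2],
    [[0.4,1,0.2],[0,0,0],0.2],
    [[0.4,1,0.2],[0,0,0],0.2],
    [[0.4,1,0.2],[0,0,0],0.2],
    [[0.4,1,0.2],[0,0,0],0.2],
    [[0.4,1,0.2],[0,0,0],0.2]
  ]
}}

```text
t: 17.5
position: [0.5567, -0.0079, 0.23]
eef_rot: [0.028, 1.0, 0.001, 0.002]
wrist_force: [0.3, -0.5, -0.8]
width: 0.599
grip_force: 0.0
```

```bash
python3 - <<'E'
from h import *
T=avg('top');S=avg('side');house(T,S)
print(env.read_state()['position'],env.read_state()['eef_rot'])
E
```

```text
tag [205. 217.] 29 [0.6138 0.2057] boss [0.6082 0.2506] tri [ 0.6413  0.279  -0.1629] yaw 97.2 asp 5.5
tag [250. 248.] 32 [0.5238 0.072 ] boss [0.5641 0.0851] tri [0.5632 0.0853 0.039 ] yaw 18.0 asp 5.6
tag [245. 283.] 88 [0.4211 0.0828] boss [0.4591 0.0995] tri [0.458  0.0999 0.0375] yaw 23.7 asp 1.1
tag [374. 287.] 88 [ 0.4125 -0.2925] boss [ 0.4531 -0.2939] tri [ 0.4522 -0.2914  0.0491] yaw -2.0 asp 1.1
tag [399. 288.] 94 [ 0.4117 -0.3641] boss [ 0.4535 -0.3664] tri [ 0.452  -0.3629  0.0497] yaw -3.2 asp 1.0
[ 0.55413785 -0.01574975  0.22841897] [ 3.26221614e-02  9.99467493e-01 -5.82875187e-04 -4.31369649e-04]
```

Call:
{"name": "apply_moves", "arguments": {
  "moves": [
    [[-0.382,0.462,-0.1],[0,0,0.152],0.2],
    [[-0.382,0.462,-0.2],[0,0,0.152],0.2],
    [[-0.382,0.462,-0.3],[0,0,0.152],0.2],
    [[-0.382,0.462,-0.4],[0,0,0.152],0.2],
    [[-0.382,0.462,-0.514],[0,0,0.152],0.2],
    [[-0.382,0.462,-0.514],[0,0,0.152],0.2],
    [[-0.382,0.462,-0.514],[0,0,0.152],0.2],
    [[-0.382,0.462,-0.514],[0,0,0.152],0.2]
  ]
}}

```text
t: 18.6
position: [0.4608, 0.1007, 0.1013]
eef_rot: [-0.205, 0.979, -0.0, 0.001]
wrist_force: [0.3, -0.3, 1.2]
width: 0.603
grip_force: 0.0
```

Call:
{"name": "apply_moves", "arguments": {
  "moves": [
    [[-0.008,-0.004,-0.15],[0,0,0],0.2],
    [[-0.008,-0.004,-0.301],[0,0,0],0.2],
    [[-0.008,-0.004,-0.301],[0,0,0],0.2],
    [[-0.008,-0.004,-0.301],[0,0,0],-0.5],
    [[-0.008,-0.004,-0.301],[0,0,0],-0.5],
    [[-0.008,-0.004,-0.301],[0,0,0],-0.5],
    [[-0.008,-0.004,-0.301],[0,0,0],-0.5],
    [[0,0,-0.1],[0,0,0],-0.5],
    [[0,0,0.1],[0,0,0],-0.5],
    [[0,0,0.47],[0,0,0],-0.5]
  ]
}}

```text
t: 19.6
position: [0.4588, 0.1018, 0.1765]
eef_rot: [-0.206, 0.979, 0.0, -0.0]
wrist_force: [1.7, 0.4, -2.4]
width: 0.386
grip_force: 60.3
```

Call:
{"name": "apply_moves", "arguments": {
  "moves": [
    [[0.05,-0.95,0.18],[0,0,-0.152],-0.5],
    [[0.05,-0.95,0.18],[0,0,-0.152],-0.5],
    [[0.05,-0.95,0.18],[0,0,-0.152],-0.5],
    [[0.05,-0.95,0.18],[0,0,-0.152],-0.5],
    [[0.05,-0.95,0.18],[0,0,-0.152],-0.5],
    [[0.05,-0.95,0.18],[0,0,-0.152],-0.5],
    [[0.05,-0.95,0.18],[0,0,-0.152],-0.5],
    [[0.05,-0.95,0.18],[0,0,-0.152],-0.5]
  ]
}}

```text
t: 20.4
position: [0.4717, -0.1344, 0.2198]
eef_rot: [0.031, 1.0, 0.0, -0.0]
wrist_force: [-1.1, 0.6, -1.6]
width: 0.384
grip_force: 60.6
```

Call:
{"name": "apply_moves", "arguments": {
  "moves": [
    [[-0.05,-0.35,0],[0,0,0],-0.5],
    [[-0.05,-0.35,0],[0,0,0],-0.5],
    [[-0.05,-0.35,-0.1],[0,0,0],-0.5],
    [[-0.05,-0.35,-0.25],[0,0,0],-0.5],
    [[-0.05,-0.35,-0.4],[0,0,0],-0.5],
    [[-0.05,-0.35,-0.4],[0,0,0],-0.5],
    [[-0.05,-0.35,-0.4],[0,0,0],-0.5],
    [[-0.05,-0.35,-0.4],[0,0,0],-0.5]
  ]
}}

```text
t: 21.2
position: [0.4609, -0.2229, 0.1214]
eef_rot: [0.031, 1.0, -0.0, 0.001]
wrist_force: [0.2, -0.1, -2.3]
width: 0.39
grip_force: 60.5
```

Call:
{"name": "apply_moves", "arguments": {
  "moves": [
    [[-0.008,-0.005,-0.12],[0,0,0],-0.5],
    [[-0.008,-0.005,-0.24],[0,0,0],-0.5],
    [[-0.008,-0.005,-0.328],[0,0,0],-0.5],
    [[-0.008,-0.005,-0.328],[0,0,0],-0.5],
    [[-0.008,-0.005,-0.333],[0,0,0],0.15],
    [[-0.008,-0.005,-0.333],[0,0,0],0.15],
    [[-0.008,-0.005,-0.333],[0,0,0],0.15],
    [[0,0,-0.1],[0,0,0],0.15],
    [[0,0,0.1],[0,0,0],0.15],
    [[0,0.2,0.4],[0,0,0],0.15]
  ]
}}

```text
t: 22.2
position: [0.4597, -0.2008, 0.1819]
eef_rot: [0.034, 0.999, -0.001, 0.001]
wrist_force: [0.6, -1.0, 0.6]
width: 0.574
grip_force: 0.0
```

Call:
{"name": "apply_moves", "arguments": {
  "moves": [
    [[0.4,1,0.2],[0,0,0],0.2],
    [[0.4,1,0.2],[0,0,0],0.2],
    [[0.4,1,0.2],[0,0,0],0.2],
    [[0.4,1,0.2],[0,0,0],0.2],
    [[0.4,1,0.2],[0,0,0],0.2],
    [[0.4,1,0.2],[0,0,0],0.2]
  ]
}}

```text
t: 22.8
position: [0.5609, 0.0584, 0.2314]
eef_rot: [0.029, 1.0, 0.002, 0.002]
wrist_force: [-0.1, 0.2, 0.3]
width: 0.6
grip_force: 0.0
```

```bash
python3 - <<'E'
from h import *
T=avg('top');S=avg('side');house(T,S)
print(env.read_state()['position'],env.read_state()['eef_rot'])
a=cv2.resize(S['frame'][160:400,120:420],None,fx=1.33,fy=1.33,interpolation=cv2.INTER_CUBIC);b=cv2.resize(T['frame'][180:315,225:425],None,fx=1.9,fy=1.9,interpolation=cv2.INTER_CUBIC)
o=np.zeros((380,790,3),np.uint8);o[:a.shape[0],:a.shape[1]]=a;o[:b.shape[0],405:405+b.shape[1]]=b;cv2.imwrite('pics/g4.png',o[...,::-1])
E
```

```text
tag [205. 217.] 29 [0.6138 0.2057] boss [0.6082 0.2506] tri [ 0.6413  0.279  -0.1629] yaw 97.2 asp 5.5
tag [351. 285.] 91 [ 0.4187 -0.2244] boss [ 0.4604 -0.2261] tri [ 0.4591 -0.224   0.0486] yaw -2.4 asp 1.0
tag [374. 287.] 88 [ 0.4125 -0.2925] boss [ 0.4537 -0.2941] tri [ 0.4525 -0.2915  0.049 ] yaw -2.2 asp 1.1
tag [399. 288.] 93 [ 0.4118 -0.3642] boss [ 0.4535 -0.3668] tri [ 0.4519 -0.3632  0.0502] yaw -3.6 asp 1.0
[0.5587017  0.05036423 0.22922883] [ 3.25333523e-02  9.99470298e-01 -7.22584181e-04 -4.27628986e-04]
```

View pics/g4.png

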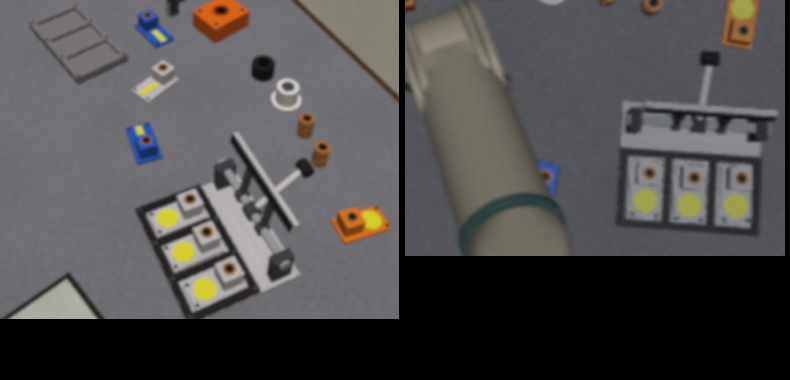

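All three passed housings are seated with bosses toward the clamp. The reject housing hasn't moved. I'll pick it up.

Call:
{"name": "apply_moves", "arguments": {
  "moves": [
    [[0.017,0.139,-0.1],[0,0,0.121],0.2],
    [[0.017,0.139,-0.2],[0,0,0.121],0.2],
    [[0.017,0.139,-0.3],[0,0,0.121],0.2],
    [[0.017,0.139,-0.4],[0,0,0.121],0.2],
    [[0.017,0.139,-0.517],[0,0,0.121],0.2],
    [[0.017,0.139,-0.517],[0,0,0.121],0.2],
    [[0.017,0.139,-0.517],[0,0,0.121],0.2]
  ]
}}

```text
t: 23.8
position: [0.5634, 0.0857, 0.1001]
eef_rot: [-0.157, 0.988, -0.0, -0.001]
wrist_force: [0.9, 0.4, 1.0]
width: 0.602
grip_force: 0.0
```

Call:
{"name": "apply_moves", "arguments": {
  "moves": [
    [[0,-0.002,-0.15],[0,0,0],0.2],
    [[0,-0.002,-0.297],[0,0,0],0.2],
    [[0,-0.002,-0.297],[0,0,0],0.2],
    [[0,-0.002,-0.297],[0,0,0],-0.5],
    [[0,-0.002,-0.297],[0,0,0],-0.5],
    [[0,-0.002,-0.297],[0,0,0],-0.5],
    [[0,-0.002,-0.297],[0,0,0],-0.5],
    [[0,0,-0.1],[0,0,0],-0.5],
    [[0,0,0.1],[0,0,0],-0.5],
    [[0,0,0.47],[0,0,0],-0.5]
  ]
}}

```text
t: 24.8
position: [0.5632, 0.0871, 0.177]
eef_rot: [-0.158, 0.987, 0.0, -0.0]
wrist_force: [0.9, 0.5, -1.4]
width: 0.385
grip_force: 60.7
```

Call:
{"name": "apply_moves", "arguments": {
  "moves": [
    [[-0.364,0.758,0.1],[0,0,-0.057],-0.5],
    [[-0.364,0.758,0.1],[0,0,-0.057],-0.5],
    [[-0.364,0.758,0.1],[0,0,-0.057],-0.5],
    [[-0.364,0.758,0.1],[0,0,-0.057],-0.5],
    [[-0.364,0.758,0],[0,0,-0.057],-0.5],
    [[-0.364,0.758,-0.15],[0,0,-0.057],-0.5],
    [[-0.364,0.758,-0.25],[0,0,-0.057],-0.5],
    [[-0.364,0.758,-0.25],[0,0,-0.057],-0.5],
    [[-0.364,0.758,-0.25],[0,0,-0.057],-0.5],
    [[-0.364,0.758,-0.25],[0,0,-0.057],-0.5]
  ]
}}

```text
t: 25.8
position: [0.4737, 0.2772, 0.1142]
eef_rot: [-0.069, 0.998, 0.001, 0.001]
wrist_force: [-0.6, -0.5, -1.9]
width: 0.388
grip_force: 60.7
```

Call:
{"name": "apply_moves", "arguments": {
  "moves": [
    [[-0.006,-0.006,-0.12],[0,0,0],-0.5],
    [[-0.006,-0.006,-0.22],[0,0,0],-0.5],
    [[-0.006,-0.006,-0.3],[0,0,0],-0.5],
    [[-0.006,-0.006,-0.3],[0,0,0],-0.5],
    [[-0.006,-0.006,-0.305],[0,0,0],0.15],
    [[-0.006,-0.006,-0.305],[0,0,0],0.15],
    [[-0.006,-0.006,-0.305],[0,0,0],0.15],
    [[0,0,-0.1],[0,0,0],0.15],
    [[0,0,0.1],[0,0,0],0.15],
    [[0,-0.2,0.5],[0,0,0],0.15]
  ]
}}

```text
t: 26.8
position: [0.4726, 0.2581, 0.1837]
eef_rot: [-0.071, 0.997, 0.002, 0.001]
wrist_force: [2.2, -0.1, 1.2]
width: 0.578
grip_force: 0.0
```

Call:
{"name": "apply_moves", "arguments": {
  "moves": [
    [[0.6,-1,0.4],[0,0,-0.065],0.2],
    [[0.6,-1,0.4],[0,0,-0.065],0.2],
    [[0.6,-1,0.4],[0,0,-0.065],0.2],
    [[0.6,-1,0.4],[0,0,-0.065],0.2],
    [[0.6,-1,0.4],[0,0,-0.065],0.2],
    [[0.6,-1,0.4],[0,0,-0.065],0.2],
    [[0.6,-1,0.4],[0,0,-0.065],0.2]
  ]
}}

```text
t: 27.5
position: [0.626, -0.0037, 0.2833]
eef_rot: [0.038, 0.999, -0.002, 0.003]
wrist_force: [-0.5, -1.4, -0.7]
width: 0.599
grip_force: 0.0
```

```bash
python3 - <<'E'
from h import *
T=avg('top');S=avg('side');house(T,S)
st=env.read_state();print(st['position'],st['eef_rot'])
# open grip: dark blobs near expected position
X0=np.array([.6225,-.304,.122]);res=[]
for n,f in(('T',T),('S',S)):
    q=proj(f,X0)[0].astype(int);g=cv2.cvtColor(f['frame'],cv2.COLOR_RGB2GRAY);m=np.zeros(g.shape,bool);sl=(slice(q[1]-11,q[1]+12),slice(q[0]-11,q[0]+12));m[sl]=g[sl]<50
    b=[(c,a) for c,a,_ in blobs(m,8)];print(n,q,b);res.append(max(b,key=lambda t:t[1])[0])
print('grip',tri(T,res[0],S,res[1]))
a=cv2.resize(S['frame'][140:400,120:420],None,fx=1.33,fy=1.33,interpolation=cv2.INTER_CUBIC);b=cv2.resize(T['frame'][180:315,135:335],None,fx=1.9,fy=1.9,interpolation=cv2.INTER_CUBIC)
o=np.zeros((380,790,3),np.uint8);o[:a.shape[0],:a.shape[1]]=a;o[:b.shape[0],405:405+b.shape[1]]=b;cv2.imwrite('pics/g5.png',o[...,::-1])
E
```

```text
tag [204. 217.] 30 [0.6137 0.2063] boss [0.6082 0.2506] tri [0.5449 0.2617 0.0566] yaw 97.2 asp 6.0
tag [180. 280.] 37 [0.4292 0.2706] boss [0.4723 0.2774] tri [0.471  0.2757 0.0493] yaw 9.0 asp 4.7
tag [351. 285.] 91 [ 0.4187 -0.2244] boss [ 0.4601 -0.2257] tri [ 0.459  -0.2237  0.0485] yaw -1.8 asp 1.0
tag [374. 287.] 88 [ 0.4125 -0.2925] boss [ 0.4531 -0.2941] tri [ 0.4522 -0.2915  0.0494] yaw -2.3 asp 1.1
tag [399. 288.] 94 [ 0.4117 -0.3641] boss [ 0.4536 -0.3668] tri [ 0.452  -0.3632  0.0501] yaw -3.7 asp 1.0
[0.62151919 0.0068559  0.28070834] [ 3.13874432e-02  9.99506853e-01  5.47484608e-04 -7.61397019e-04]
T [385 210] [(array([384.890625, 210.203125]), np.int32(64))]
S [349 285] [(array([348.96808511, 285.74468085]), np.int32(94))]
grip [ 0.62286125 -0.30244796  0.12033067]
```

View pics/g5.png

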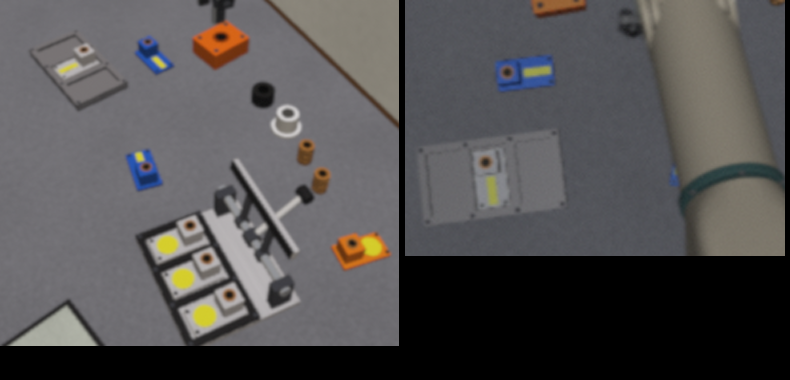

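Reject housing is seated in the middle tray nest. The open grip measures (0.623, -0.302, 0.120), so I'll go and close the clamp.

Call:
{"name": "apply_moves", "arguments": {
  "moves": [
    [[0.004,-1,0],[0,0,0],0.2],
    [[0.004,-1,0],[0,0,0],0.2],
    [[0.004,-1,0],[0,0,0],0.2],
    [[0.004,-1,0],[0,0,0],0.2],
    [[0.004,-1,0],[0,0,0],0.2],
    [[0.004,-1,0],[0,0,0],0.2]
  ]
}}

```text
t: 28.4
position: [0.6213, -0.2548, 0.28]
eef_rot: [0.038, 0.999, -0.003, -0.001]
wrist_force: [-0.5, -0.3, -0.9]
width: 0.6
grip_force: 0.0
```

Call:
{"name": "apply_moves", "arguments": {
  "moves": [
    [[0,-0.24,-0.15],[0,0,0],0.2],
    [[0,-0.24,-0.3],[0,0,0],0.2],
    [[0,-0.24,-0.4],[0,0,0],0.2],
    [[0,-0.24,-0.4],[0,0,0],0.2],
    [[0,-0.24,-0.4],[0,0,0],0.2],
    [[0,-0.24,-0.4],[0,0,0],0.2]
  ]
}}

```text
t: 29.0
position: [0.6256, -0.3041, 0.1835]
eef_rot: [0.032, 0.999, -0.0, 0.002]
wrist_force: [0.0, -0.0, -0.0]
width: 0.599
grip_force: 0.0
```

Call:
{"name": "apply_moves", "arguments": {
  "moves": [
    [[-0.006,0,-0.12],[0,0,0],0.2],
    [[-0.006,0,-0.246],[0,0,0],0.2],
    [[-0.006,0,-0.246],[0,0,0],0.2],
    [[-0.006,0,-0.246],[0,0,0],-0.6],
    [[-0.006,0,-0.246],[0,0,0],-0.6],
    [[-0.006,0,-0.246],[0,0,0],-0.6],
    [[-0.006,0,-0.246],[0,0,0],-0.6],
    [[-0.006,0,-0.246],[0,0,0],-0.6]
  ]
}}

```text
t: 29.8
position: [0.6241, -0.3031, 0.1226]
eef_rot: [0.032, 0.999, 0.001, 0.002]
wrist_force: [-2.0, 5.9, 4.9]
width: 0.292
grip_force: 60.7
```

Call:
{"name": "apply_moves", "arguments": {
  "moves": [
    [[-0.054,0.004,0.066],[0,0,0],-0.6],
    [[-0.134,0.009,0.125],[0,0,0],-0.6],
    [[-0.24,0.016,0.169],[0,0,0],-0.6],
    [[-0.354,0.023,0.184],[0,0,0],-0.6],
    [[-0.468,0.03,0.169],[0,0,0],-0.6],
    [[-0.574,0.037,0.125],[0,0,0],-0.6],
    [[-0.619,0.04,0.095],[0,0,0],-0.6],
    [[-0.667,0.043,0.053],[0,0,0],-0.6],
    [[-0.667,0.043,0.053],[0,0,0],-0.6],
    [[-0.667,0.043,0.053],[0,0,0],-0.6]
  ]
}}

```text
t: 30.8
position: [0.4546, -0.2924, 0.1353]
eef_rot: [0.032, 0.999, 0.001, -0.001]
wrist_force: [-6.9, 8.4, 13.3]
width: 0.291
grip_force: 81.2
```

Call:
{"name": "apply_moves", "arguments": {
  "moves": [
    [[0,0,0],[0,0,0],0.2],
    [[0,0,0],[0,0,0],0.2],
    [[0,0,0],[0,0,0],0.2],
    [[0,0,0.2],[0,0,0],0.2],
    [[0,0,0.4],[0,0,0],0.2],
    [[0.1,0.4,0.6],[0,0,0],0.2],
    [[0.2,0.8,0.6],[0,0,0],0.2],
    [[0.3,1,0.6],[0,0,0],0.2],
    [[0.3,1,0.6],[0,0,0],0.2],
    [[0.3,1,0.6],[0,0,0],0.2]
  ]
}}

```text
t: 31.8
position: [0.5255, -0.0605, 0.2816]
eef_rot: [0.033, 0.999, -0.0, 0.001]
wrist_force: [-0.2, -0.7, -0.0]
width: 0.599
grip_force: 0.0
```

```bash
python3 - <<'E'
from h import *
T=avg('top');S=avg('side');house(T,S)
X0=np.array([.4551,-.2948,.1368]);res=[]
for n,f in(('T',T),('S',S)):
    q=proj(f,X0)[0].astype(int);g=cv2.cvtColor(f['frame'],cv2.COLOR_RGB2GRAY);m=np.zeros(g.shape,bool);sl=(slice(q[1]-9,q[1]+10),slice(q[0]-9,q[0]+10));m[sl]=g[sl]<45
    b=[(c,a) for c,a,_ in blobs(m,8)];res.append(max(b,key=lambda t:t[1])[0])
print('grip',tri(T,res[0],S,res[1]))
a=cv2.resize(S['frame'][140:400,120:420],None,fx=1.33,fy=1.33,interpolation=cv2.INTER_CUBIC);b=cv2.resize(T['frame'][180:315,225:425],None,fx=1.9,fy=1.9,interpolation=cv2.INTER_CUBIC)
o=np.zeros((380,790,3),np.uint8);o[:a.shape[0],:a.shape[1]]=a;o[:b.shape[0],405:405+b.shape[1]]=b;cv2.imwrite('pics/g6.png',o[...,::-1])
E
```

```text
tag [205. 217.] 29 [0.6138 0.2057] boss [0.6045 0.2505] tri [0.5428 0.2613 0.0568] yaw 101.7 asp 5.5
tag [180. 280.] 36 [0.4296 0.2707] boss [0.4723 0.2774] tri [0.471  0.2757 0.0493] yaw 8.9 asp 4.7
grip [ 0.45580699 -0.29507293  0.1374366 ]
```

View pics/g6.png

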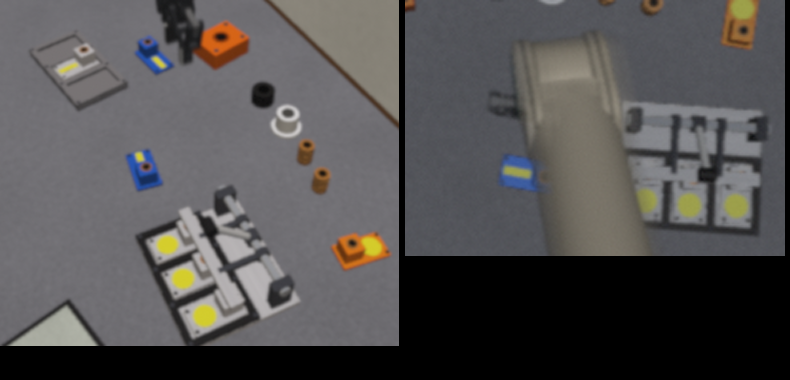

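The bar is closed over the three passed housings, with the grip back within 1 mm of its original closed position. The reject is in the tray and the arm is clear.

```bash
python3 -c "
from h import *
print(workorder.finish_job())"
```

```text
the job is handed in; nothing more can be done
None
```

The job is handed in: three round-tag housings are in the carrier with bosses toward the clamp and the bar closed over them, the one strip-tag housing is in the reject tray's middle nest, and the other parts were left alone; hand-in returned no verdict, so this rests on my camera checks.

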